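Put the round hand stamp away in the press-latch drawer

ROBOT

A 6-joint arm with a two-finger parallel gripper is mounted at the origin on the work surface. World frame = base frame: x ahead of the robot, y to its left, z up, the work surface at z = 0. Lengths are in mm, angles in rad, forces in N, time in s.
With the tool pointing down it reaches from about 250 to 725 mm from the base axis. Payload 4 kg.
Tool frame: the origin (TCP) lies midway between the tips of the shut fingers; the grasp point (between the pads) lies 19 mm behind it; z points along the fingers, y is the line along which they close (so a half turn about z gives the same grasp; the last joint's range is limited). The gripper opens to 85 mm and grips with 20 to 120 N. Pads are 22 mm wide; open, the fingers measure 114 mm over their backs; the gripper's body (76 mm by 85 mm) begins 54 mm behind the grasp point. The pads swing forward as they close: fully open they stand 13 mm farther back than shut.
Start: joints at [-1.192, 0.241, 0.005, 1.335, 0, 1.571], TCP at [184.901, -464.555, 231.306] pointing down, gripper open.
Joint ranges: [-2.72, 2.72], [-1.05, 1.87], [-1.09, 1.28], [-1.99, 2.15], [-1.42, 1.44], [-3.14, 3.14]. Speed limits (rad/s): [2.79, 2.79, 3.14, 3.14, 3.14, 3.14].

INTERFACE

Orientations are given as a unit quaternion [x, y, z, w].
In Python, from workcell import bot gives the robot as it stands. The module is installed in compiled form; this text tells all that it offers.
- The arm moves only by the shell command python3 -m pendant 'ROWS' [OPENING] [FORCE]. ROWS is text: rows parted by semicolons, each of 4 numbers parted by spaces: the shift along the tool's x, y, z in m, then the turn about the tool's z in rad. A call has 1 to 12 rows; each row is the pose to reach, as a shift and turn from the pose commanded when the call began, along the tool's axes at that moment; what a row does not reach only later rows make up. A row lasts 1/12 s, in which the tool goes at most 41.7 mm and 7.16 degrees, less where a joint would pass 70% of its speed; a pose out of reach is approached as far as the arm can. A call with a gripper value outside its range is refused whole. OPENING is the opening in per cent of the stroke, from 0 (shut) to 100 (fully open), set as the call begins (- or left out, the last holds). The fingers move at their own pace and stop on an object; FORCE is the grip in N (left out, the last holds). Time passes only in rows, so rows that repeat a pose let the fingers close. It gives the time, the measured TCP pose, the force, the opening and the grip force at its end, in the units of the state.
- bot.get_obs(): the state, without advancing time (a new reading comes with each control period).
- bot.read_camera(name): name is "scene" or "top" or "wrist"; returns the picture (400x640x3 uint8, blue, green, red); there is no depth.
- bot.camera_info(name): a dict with "fx", "fy", "cx", "cy" (pixels), "D" ([k1, k2, p1, p2, k3] as OpenCV has them; the pictures are not rectified), "cam_to_world" (4x4, takes a point from camera to world coordinates). Camera axes: x right, y down, z forward; pixel columns grow to the right and rows downward; lengths in mm; the calibration is good to about 2 mm. A picture is of the moment at which its call begins: read the wrist's pose just before it. camera_info takes no time and is no camera call; for the wrist camera it gives the pose at the moment of the call.
- bot.close_job(): hands the job in; it is judged then, once.
The state is a dict: "time": time; "q": joint angles; "dq": joint speeds; "joint_efforts": joint torques, N m; "tcp_pos": TCP position; "ee_rot": TCP orientation; "ft_force": force on the tool from outside, world axes, zero at the start; "torque": the same for the moment, N m; "gripper_width": finger opening in mm; "gripper_force": force on a finger pad.
Only numpy, scipy, OpenCV 4.12 (cv2) and the standard library are available. Lean on these libraries where they do the work, as an engineer would, in place of code of your own. Each camera call takes 0.05 s, during which the arm holds its last target. There are 200 camera calls.

TASK

At the mail desk, press the round steel latch on top of the grey desk case so that its hidden drawer springs open. Then stand the hand stamp with the round base upright on the drawer's floor and leave the drawer open. Leave the stamp with the oblong base standing where it is.

Things in the scene. Friction and masses are not known exactly. Their poses are not given: they have to be found in the camera images.
- latch_top (a point): centre of the top of the press latch: flat round steel pad, 36 mm across, 14 mm proud of the top of the fixed grey desk case (70 mm high; its top reaches 80 mm from here towards -x, the drawer's side, 126 to +x, 52 to +y, 122 to -y in this point's axes). Pressed straight down it travels 10 mm and springs back; it frees the drawer about 5 mm down at about 4 N and bottoms at 5 N
- drawer_spot (a point): point on the drawer's floor, 55 mm behind its front face, mid-width; -x is the way it opens. Shut, the drawer is hidden in the case, its plain front flush. Freed, a spring slides it out 110 mm in about 1 s and keeps it out; this is then the middle of its open part (104 mm in x, 132 mm wide inside). Floor 14 mm above the table; side walls rise 30 mm above the floor, front panel 48 mm
- seal_mid (a point): the stamp to put away, upright on the table: round black base 42 mm across and 14 mm high, upright round wooden handle 24 mm across (straight from 28 to 64 mm above its foot), 76 mm high overall, about 0.11 kg. The point is its centre, on its axis, 38 mm above its foot; z is up its axis
- oblong_mid (a point): the other stamp, to be left alone, upright on the table: the same wooden handle and height, but an oblong black base 70 mm (x) by 26 mm (y), 14 mm high. The point is its centre, 38 mm above its foot; z is up its axis
There are look-alikes about, which are no part of the job. What is shaped like the part that bears seal_mid but orange or turquoise is not meant.

How it is judged (in metres and radians):
On the way:
1. the latch has been pressed and the drawer has sprung open (distance of drawer_spot from where it was at the start of the episode above 0.09 m), for 0.2 s.
At the end, for the whole second after the job is handed in: the drawer is out by more than 80 mm, and the round stamp stands released on its floor: its centre 30 to 46 mm above the floor, within 50 mm sideways and from 35 mm in front of (towards the front panel) to 45 mm behind the drawer point, upright within 0.17 rad (10 degrees) (distance of drawer_spot from where it was at the start of the episode above 0.08 m and x of seal_mid in the frame of drawer_spot between -0.035 and 0.045 m and y of seal_mid in the frame of drawer_spot between -0.05 and 0.05 m and z of seal_mid in the frame of drawer_spot between 0.03 and 0.046 m and angle between seal_mid's own z axis and vertical below 0.17 rad); the robot touches nothing.
It fails at once if the stamp with the oblong base is moved more than 30 mm or tipped more than 0.35 rad (20 degrees) (distance of oblong_mid from where it was at the start of the episode above 0.03 m or angle between oblong_mid's own z axis and vertical above 0.35 rad).
It also fails if it takes over 50 s, if anything falls off the work surface, if the arm or the gripper's body presses on something with over 40 N, if the wrist force passes 120 N, or if a joint passes its speed limit or range.

## Working session

There is one attempt and no reset: what is moved stays moved. The work goes in short steps, Python scripts to look and compute and a shell command to move; the robot and the scene stay as the last step left them, time stands still between calls to the robot, and variables do not carry over. Pictures are saved under pics/ and viewed, at most 10 in all, crops included, and the job is handed in when it is done.

```bash
mkdir -p pics; cat > h.py <<'E'
from workcell import bot
import cv2, numpy as np
def ray(info,u,v):
    K=np.array([[info['fx'],0,info['cx']],[0,info['fy'],info['cy']],[0,0,1.]])
    p=cv2.undistortPoints(np.array([[[u,v]]],float),K,np.array(info['D'],float))[0,0]
    T=np.array(info['cam_to_world']); return T[:3,3],T[:3,:3]@np.array([p[0],p[1],1])
def at(info,u,v,z):
    o,d=ray(info,u,v); return (o+d*(z-o[2])/d[2]).round(1)
E
python3 - <<'E'
from h import *
o=bot.get_obs();print(o['time'],o['tcp_pos'],o['ee_rot'])
for n in ['scene','top']:
    im=bot.read_camera(n);cv2.imwrite(f'pics/{n}0.png',im)
    i=bot.camera_info(n);print(n,i['fx'],np.round(i['cam_to_world'],2).tolist())
E
```

```text
0.0 [ 184.6572509  -463.96331451  230.41022163] [ 9.82115959e-01  1.88274047e-01 -2.03675783e-04 -1.04155308e-03]
scene 361.47963712705854 [[0.6, 0.59, -0.54, 945.68], [0.8, -0.45, 0.4, -367.43], [-0.0, -0.67, -0.74, 615.04], [0.0, 0.0, 0.0, 1.0]]
top 440.31289014618585 [[0.04, -0.97, 0.23, 346.33], [-1.0, -0.04, 0.01, -73.93], [-0.0, -0.23, -0.97, 965.92], [0.0, 0.0, 0.0, 1.0]]
```

View pics/top0.png

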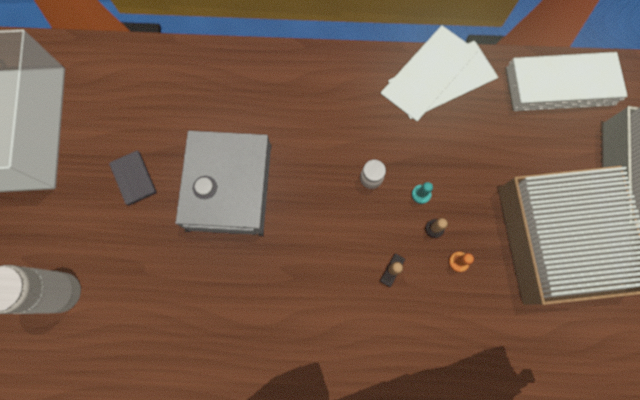

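View pics/scene0.png

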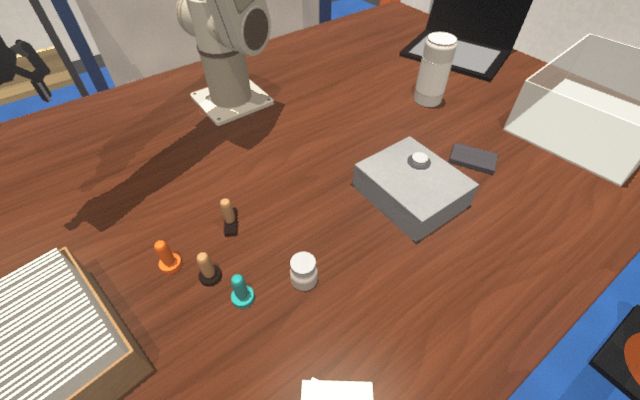

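Top view: the case is at (178–268, 132–227) with the latch at (204,187). Its wide side (+x of the case) is up in the image, so the drawer opens down, towards the robot. There are four stamp-shaped things: black round base with wooden handle (436,228), black oblong base (393,270), turquoise (422,193) and orange (461,261). The one at (436,228) fits seal_mid because it has a round black base and a wooden handle. I'll measure it and confirm with a crop.

```bash
python3 - <<'E'
from h import *
im=cv2.imread('pics/top0.png');i=bot.camera_info('top')
s=cv2.imread('pics/scene0.png');j=bot.camera_info('scene')
print('latch',at(i,204,186,84),'scene',at(j,420,158,84))
for c in [(188,132),(268,134),(264,227),(178,225)]: print('case',at(i,*c,70))
for n,b,t in [('seal',(436,228),(442,223)),('obl',(393,270),(397,268)),('teal',(422,194),(428,186)),('or',(460,262),(467,259))]:
    print(n,'base',at(i,*b,14),'top',at(i,*t,72))
print('seal scene base',at(j,208,275,12),'top',at(j,204,257,74),'obl',at(j,231,222,12),at(j,226,203,74))
a=cv2.resize(im[180:300,370:490],(480,480),interpolation=cv2.INTER_CUBIC)
b=cv2.resize(im[120:240,165:285],(480,480),interpolation=cv2.INTER_CUBIC)
cv2.imwrite('pics/crop.png',cv2.resize(np.hstack([a,b]),(800,400)))
E
```

```text
latch [585.9 174.7  84. ] scene [592.1 172.9  84. ]
case [709.8 225.4  70. ]
case [712.2  51.5  70. ]
case [507.   46.1  70. ]
case [504.2 223.9  70. ]
seal base [ 530.  -323.4   14. ] top [ 529.8 -320.8   72. ]
obl base [ 434.7 -229.4   14. ] top [ 433.6 -228.    72. ]
teal base [ 606.  -293.8   14. ] top [ 608.1 -293.3   72. ]
or base [ 457.7 -373.3   14. ] top [ 457.6 -369.4   72. ]
seal scene base [ 532.8 -325.5   12. ] top [ 537.5 -319.7   74. ] obl [ 443.3 -230.3   12. ] [ 444.9 -229.6   74. ]
```

View pics/crop.png

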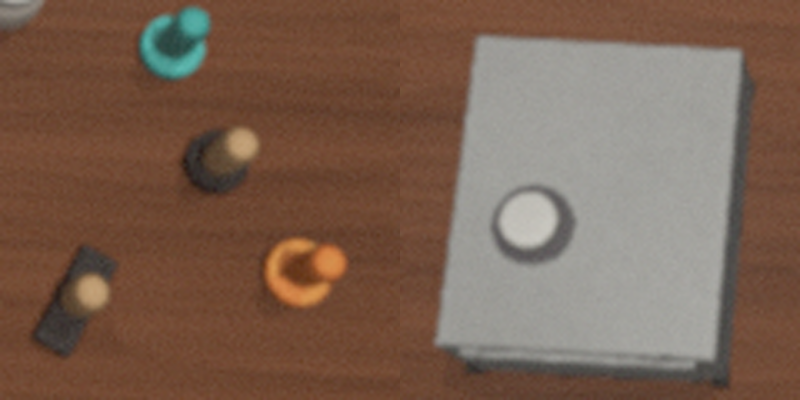

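The crop confirms it: the middle item at (215,160) in the crop has a round black base and a plain wooden handle, and the oblong one is lower left. Latch ≈ (587,174) at z 84. That agrees with the case sizes, since the front edge is about 80 mm off in x. I'm moving there with the fingers shut.

```bash
python3 -m pendant '0.30 -0.22 0.02 0;0.30 -0.22 0.02 0;0.30 -0.22 0.02 0;0.30 -0.22 0.02 0;0.30 -0.22 0.02 0;0.30 -0.22 0.02 0;0.30 -0.22 0.02 0;0.30 -0.22 0.02 0;0.30 -0.22 0.02 0;0.30 -0.22 0.02 0' 0 40
python3 -m pendant '0.31 -0.224 0.04 0;0.31 -0.224 0.04 0;0.31 -0.224 0.04 0;0.31 -0.224 0.04 0;0.31 -0.224 0.04 0;0.31 -0.224 0.04 0;0.31 -0.224 0.04 0;0.31 -0.224 0.04 0;0.31 -0.224 0.04 0;0.31 -0.224 0.04 0;0.31 -0.224 0.04 0;0.31 -0.224 0.04 0'
python3 - <<'E'
from h import *
o=bot.get_obs();print(o['time'],o['tcp_pos'],o['ee_rot'],o['q'],o['ft_force'])
i=bot.camera_info('wrist');im=bot.read_camera('wrist');cv2.imwrite('pics/w1.png',im)
np.save('w1.npy',i,allow_pickle=True);print(np.round(i['cam_to_world'],2).tolist())
E
```

```text
time: 0.93
tcp_pos: [384.8, -143.6, 210.7]
ee_rot: [0.981, 0.193, 0.001, -0.001]
ft_force: [0.5, 0.3, 0.5]
gripper_width: 0.1
gripper_force: 0.0
time: 1.93
tcp_pos: [586.8, 173.0, 170.2]
ee_rot: [0.982, 0.189, -0.001, 0.0]
ft_force: [0.4, 0.3, 0.9]
gripper_width: 0.2
gripper_force: 0.0
1.9333 [586.773341   172.99602093 170.17560049] [ 9.82060364e-01  1.88561339e-01 -1.36343975e-03  4.51445764e-04] [ 2.87017618e-01  4.94951213e-01  2.16935825e-01  1.29558265e+00
 -6.33656190e-04  3.04921676e+00] [0.35237902 0.27967543 0.88132852]
[[0.37, -0.89, -0.26, 653.18], [-0.93, -0.36, -0.1, 199.53], [0.0, 0.28, -0.96, 313.21], [0.0, 0.0, 0.0, 1.0]]
```

View pics/w1.png

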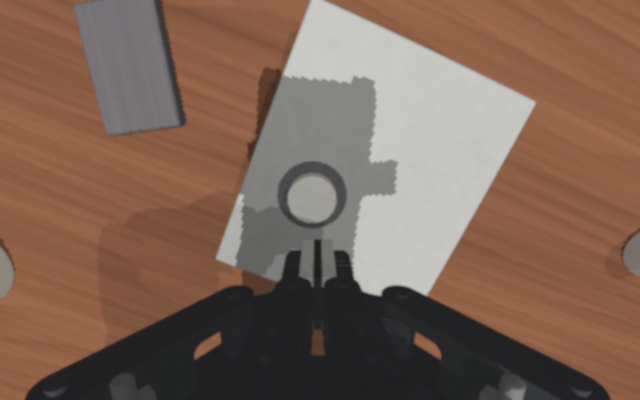

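The wrist view shows the latch pad at (312,198), with the shut fingers just above it in projection. I'll check it at z 84.

```bash
python3 - <<'E'
from h import *
i=np.load('w1.npy',allow_pickle=True).item()
print('latch',at(i,312,198,84))
for c in [(313,0),(535,102),(217,258)]: print(at(i,*c,70))
E
python3 -m pendant '0 0 0.03 0;0 0 0.055 0;0 0 0.07 0;0 0 0.07 0'
```

```text
latch [589.8 178.2  84. ]
[711.8 225.8  70. ]
[711.3  55.2  70. ]
[510.9 229.4  70. ]
time: 2.32
tcp_pos: [584.0, 170.4, 98.0]
ee_rot: [0.982, 0.187, -0.004, 0.001]
ft_force: [-1.2, 0.0, -0.3]
gripper_width: -0.2
gripper_force: 0.0
```

```bash
python3 -m pendant '0.005 -0.002 0.008 0;0.005 -0.002 0.014 0;0.005 -0.002 0.018 0;0.005 -0.002 0.021 0;0.005 -0.002 0.024 0;0.005 -0.002 0.025 0;0.005 -0.002 0.025 0'
python3 -m pendant '0 0 -0.02 0;0 0 -0.05 0;0 0 -0.07 0;0 0 -0.07 0;0 0 -0.07 0;0 0 -0.07 0;0 0 -0.07 0;0 0 -0.07 0;0 0 -0.07 0;0 0 -0.07 0;0 0 -0.07 0;0 0 -0.07 0'
python3 - <<'E'
from h import *
im=bot.read_camera('top');cv2.imwrite('pics/top1.png',im);cv2.imwrite('pics/top1c.png',cv2.resize(im[100:320,140:480],None,fx=2.3,fy=2.3))
E
```

```text
time: 2.9
tcp_pos: [592.2, 177.1, 77.0]
ee_rot: [0.982, 0.188, 0.001, 0.0]
ft_force: [1.5, -1.7, 3.2]
gripper_width: -0.0
gripper_force: 1.8
time: 3.9
tcp_pos: [591.3, 177.2, 146.0]
ee_rot: [0.982, 0.188, -0.0, 0.0]
ft_force: [0.3, 0.0, 0.3]
gripper_width: -0.2
gripper_force: 0.0
```

View pics/top1c.png

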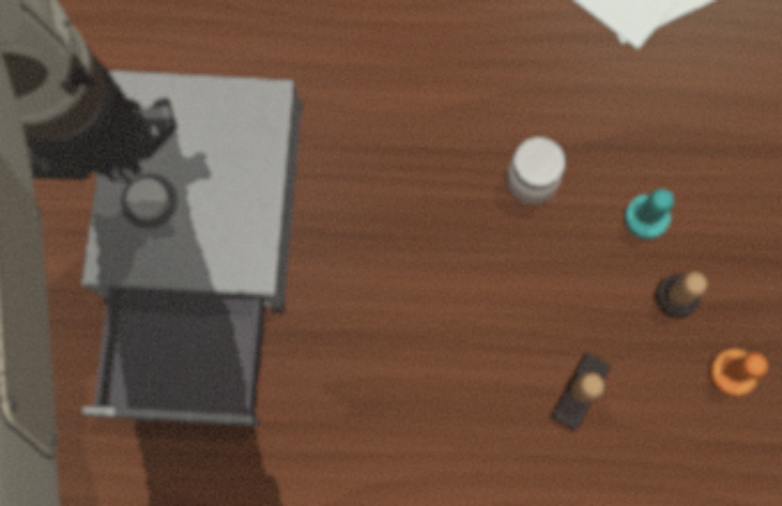

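The drawer is open: front panel at crop (85–255, 415), interior clear. Now over to the stamp, fingers open.

```bash
python3 -m pendant '-0.24 0.44 -0.03 0;-0.24 0.44 -0.03 0;-0.24 0.44 -0.03 0;-0.24 0.44 -0.03 0;-0.24 0.44 -0.03 0;-0.24 0.44 -0.03 0;-0.24 0.44 -0.03 0;-0.24 0.44 -0.03 0;-0.24 0.44 -0.03 0;-0.24 0.44 -0.03 0;-0.24 0.44 -0.03 0;-0.24 0.44 -0.03 0' 70 40
python3 -m pendant '0 0 0 0;0 0 0 0'
python3 - <<'E'
from h import *
for c in [(85,410),(255,420)]: print('front',at(bot.camera_info('top'),c[0]/2.3+140,c[1]/2.3+100,62))
o=bot.get_obs();print(o['tcp_pos'],o['ee_rot'])
i=bot.camera_info('wrist');im=bot.read_camera('wrist');cv2.imwrite('pics/w2.png',im)
np.save('w2.npy',i,allow_pickle=True)
E
```

```text
time: 4.95
tcp_pos: [530.8, -320.3, 176.6]
ee_rot: [0.982, 0.188, 0.0, 0.0]
ft_force: [1.1, -0.3, -0.6]
gripper_width: 59.9
gripper_force: 0.0
time: 5.12
tcp_pos: [530.6, -320.9, 176.0]
ee_rot: [0.983, 0.186, 0.0, 0.0]
ft_force: [0.8, 0.5, -1.1]
gripper_width: 59.8
gripper_force: 0.0
front [396.1 216.2  62. ]
front [393.3  65.9  62. ]
[ 530.57678021 -320.86641305  176.01635476] [9.82563504e-01 1.85927174e-01 2.08365806e-04 4.55466054e-05]
```

View pics/w2.png

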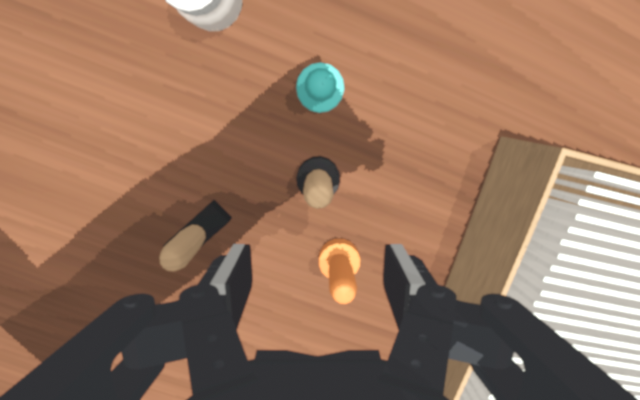

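The wrist view shows the round black-based stamp at base (319,178) and handle top (318,192). Turquoise is above it, orange below, and the oblong is left at (195,237). Both finger lanes are free.

```bash
python3 - <<'E'
from h import *
i=np.load('w2.npy',allow_pickle=True).item()
for n,u,v,z in [('base',319,178,12),('top',318,193,74),('tealtop',321,84,74),('orangetop',343,292,74)]: print(n,at(i,u,v,z))
o=bot.get_obs()
p=(at(i,319,178,12)[:2]+at(i,318,193,74)[:2])/2-o['tcp_pos'][:2]
print('tool dx,dy',p@[.929,.370],p@[.370,-.929])
E
```

```text
base [ 533.1 -321.7   12. ]
top [ 534.8 -319.8   74. ]
tealtop [ 609.  -292.9   74. ]
orangetop [ 462.9 -370.5   74. ]
tool dx,dy 2.2442396291889786 2.7544912673831314
```

```bash
python3 -m pendant '0.003 0.001 0.03 0;0.003 0.001 0.06 0;0.003 0.001 0.09 0;0.003 0.001 0.115 0;0.003 0.001 0.135 0;0.003 0.001 0.148 0;0.003 0.001 0.148 0;0.003 0.001 0.148 0;0.003 0.001 0.148 0'
python3 -m pendant '0 0 0 0;0 0 0 0;0 0 0 0;0 0 0 0;0 0 0 0;0 0 0 0;0 0 0 0;0 0 0 0' 0 40
python3 -m pendant '0 0 -0.02 0;0 0 -0.05 0;0 0 -0.09 0;0 0 -0.12 0;0 0 -0.12 0;0 0 -0.12 0'
```

```text
time: 5.92
tcp_pos: [535.7, -317.3, 29.4]
ee_rot: [0.982, 0.189, 0.001, 0.001]
ft_force: [-0.3, -0.4, -0.0]
gripper_width: 59.9
gripper_force: 0.0
time: 6.58
tcp_pos: [535.3, -318.4, 29.5]
ee_rot: [0.982, 0.188, 0.001, 0.001]
ft_force: [0.2, 1.1, 5.8]
gripper_width: 22.8
gripper_force: 39.2
time: 7.08
tcp_pos: [535.7, -318.9, 150.4]
ee_rot: [0.982, 0.188, 0.002, 0.002]
ft_force: [-0.5, -0.5, -1.7]
gripper_width: 23.0
gripper_force: 39.5
```

```bash
python3 -m pendant '0.009 -0.045 0 0;0.017 -0.083 0 0;0.025 -0.122 0 0;0.032 -0.160 0 0;0.040 -0.198 0 0;0.048 -0.237 0 0;0.055 -0.275 0 0;0.063 -0.313 0 0;0.071 -0.351 0 0;0.078 -0.390 0 0;0.086 -0.428 0 0;0.092 -0.458 0 0'
python3 -m pendant '0 0 0 0;0 0 0 0;0 0 0 0'
python3 - <<'E'
from h import *
i=bot.camera_info('wrist');im=bot.read_camera('wrist');s=bot.read_camera('scene');cv2.imwrite('pics/w3.png',np.hstack([cv2.resize(im,(400,250)),cv2.resize(s[80:280,280:600],(400,250))]))
np.save('w3.npy',i,allow_pickle=True);o=bot.get_obs();print(o['tcp_pos'],o['q'][5])
E
```

```text
time: 8.08
tcp_pos: [448.1, 143.4, 146.1]
ee_rot: [0.982, 0.189, -0.002, -0.0]
ft_force: [0.6, -0.5, -2.1]
gripper_width: 23.3
gripper_force: 39.8
time: 8.33
tcp_pos: [449.5, 140.9, 146.7]
ee_rot: [0.982, 0.188, -0.002, 0.001]
ft_force: [-0.8, -0.5, -1.2]
gripper_width: 22.7
gripper_force: 39.9
[450.19230946 140.1768347  147.28535238] 3.066721265588453
```

View pics/w3.png

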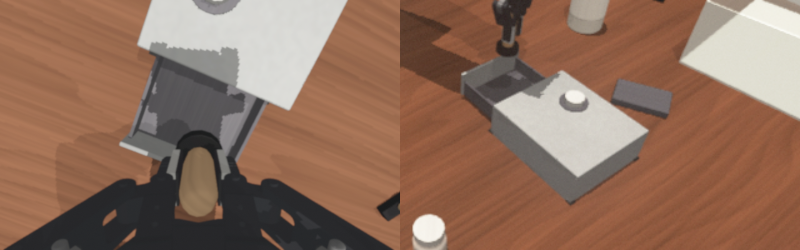

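The stamp is held upright in the fingers above the open drawer's middle. Lowering it.

```bash
python3 -m pendant '0 0 0.025 0;0 0 0.05 0;0 0 0.075 0;0 0 0.09 0;0 0 0.096 0;0 0 0.098 0;0 0 0.098 0;0 0 0.098 0;0 0 0.098 0'
```

```text
time: 9.18
tcp_pos: [451.8, 141.6, 51.4]
ee_rot: [0.982, 0.188, 0.001, -0.0]
ft_force: [0.8, 1.0, -1.1]
gripper_width: 23.0
gripper_force: 39.9
```

```bash
python3 -m pendant '0 0 0.002 0;0 0 0.004 0;0 0 0.005 0;0 0 0.006 0;0 0 0.007 0;0 0 0.007 0;0 0 0.007 0'
```

```text
time: 9.77
tcp_pos: [450.7, 141.6, 43.4]
ee_rot: [0.982, 0.188, 0.0, -0.0]
ft_force: [-1.0, -0.5, 1.7]
gripper_width: 22.8
gripper_force: 40.1
```

The force rose from -1.1 to +1.7 N at the expected height, so the stamp is on the floor. Releasing and going straight up.

```bash
python3 -m pendant '0 0 0 0;0 0 0 0;0 0 0 0;0 0 0 0;0 0 0 0;0 0 0 0' 60
python3 -m pendant '0 0 -0.02 0;0 0 -0.04 0;0 0 -0.07 0;0 0 -0.1 0;0 0 -0.14 0;0 0 -0.17 0;0 0 -0.17 0;-0.03 0.15 -0.17 0;-0.03 0.15 -0.17 0;-0.03 0.15 -0.17 0;-0.03 0.15 -0.17 0;-0.03 0.15 -0.17 0'
python3 - <<'E'
from h import *
t=bot.read_camera('top');s=bot.read_camera('scene');cv2.imwrite('pics/end.png',np.hstack([cv2.resize(t[120:320,140:460],(400,250)),cv2.resize(s[80:280,280:600],(400,250))]));cv2.imwrite('pics/topend.png',t)
E
```

```text
time: 10.27
tcp_pos: [450.6, 141.5, 43.1]
ee_rot: [0.982, 0.188, -0.0, 0.0]
ft_force: [0.1, 0.1, -0.1]
gripper_width: 51.0
gripper_force: 0.0
time: 11.27
tcp_pos: [478.7, -13.4, 212.7]
ee_rot: [0.983, 0.185, -0.0, 0.001]
ft_force: [0.0, -0.2, 0.1]
gripper_width: 51.3
gripper_force: 0.0
```

View pics/end.png

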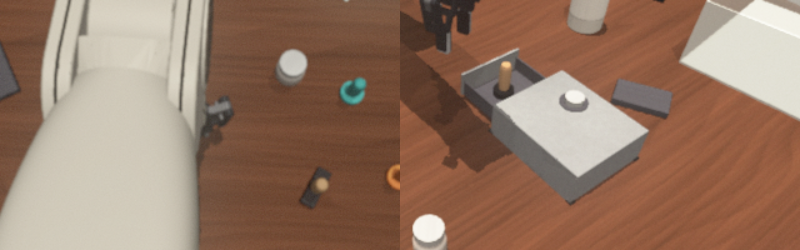

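The scene view shows the stamp upright in the open drawer, mid-floor with its foot near (504,92), the gripper clear and the oblong stamp untouched. Handing in.

```bash
python3 -c "
from h import *
j=bot.camera_info('scene');print(at(j,365,133,88));print(bot.close_job())"
```

```text
[455.1 131.9  88. ]
the job is handed in; nothing more can be done
None
```

The job is handed in: the latch was pressed, the drawer is open, and the round stamp stands upright and released near the middle of its floor, with the oblong stamp untouched; the hand-in returned no verdict.

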